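Lock the engraving turntable at its home position

TASK

The bangle is chucked for engraving, but its turntable is still free to turn. Take the red locking pin out of the wooden punch block, put it in the hole in the turntable's steel plate and, pressing lightly, push the plate round with the pin the way the red arrow points, feeling for the hidden home hole in the ring underneath. When the pin drops, seat it fully home and let go of it; go gently, never forcing the pin, and leave the pliers where they lie.

Things in the scene. Friction and masses are not known exactly. Their poses are not given: they have to be found in the camera images.
- locking_pin: Loose locking pin, about 0.1 kg, upright in the punch block at the start: red knurled grip (18 mm in diameter, 40 mm tall) on a brass collar (24 mm in diameter, 5 mm thick); below it a steel shank with a hemispherical nose, 10 mm in diameter, 30 mm long. Origin on its axis at the collar's underside (the seating face); z up along the grip, which spans 5 to 45 mm above the origin.
- pin_tip (a point): Lowest point of the pin's rounded tip, 30 mm below the collar's underside.
- punch_block: Fixed wooden block, 52 x 150 x 40 mm, origin at the centre of its underside, y along its length. The pin stands in a 12 mm hole, 29 mm deep, at y = +50 mm; two steel dapping punches stand fixed at y = -15 and -50 mm, up to 34 mm higher than the block.
- turntable_stand: Green round stand bolted to the bench, 190 mm in diameter, three lugs to 111 mm radius; origin at the centre of its foot, z up on the turning axis. Inside, unseen, is a clamped steel ring that does not turn: its smooth face lies 12 mm below the plate's top and has one hole, 12 mm in diameter, 20 mm deep, 80 mm from the axis like the plate's hole.
- table_plate (a joint): Turn of the round steel plate on the stand, rad, counter-clockwise from above (as the red arrow points); 0 at its clockwise stop, 0.8 at the other. It turns freely, about 0.1 N m of drag, and stays where it is left. It starts at 0 to 0.06; where the ring was clamped is not known: its hole is met at some value from 0.2 to 0.5, so 11 to 40 mm of arc beyond the start.
- pin_hole (a point): Centre of the mouth of the plate's one pin hole, at the plate's top, 56 mm above the bench: a through hole 12.5 mm in diameter, plate 9.5 mm thick, 80 mm from the turning axis. Moves with the plate; its x points outward from the axis, y the way of the arrow, z up. With the pin's tip on the ring's face the collar stands 18 mm above the plate; fully home it rests on the plate.
- table_centre (a point): Centre of the plate's top on the turning axis, 56 mm above the bench; turns with the plate. A black stepped chuck stands on it (73 mm in diameter up to 8 mm, then 48 mm in diameter, up to 29 mm in all above the plate) and grips a copper bangle, 66 mm across, on its step.
- round_pliers: Loose bystander: small pliers with red grips, 52 x 142 x 13 mm, lying on the bench; origin at the centre of the underside.

How it is judged (in metres and radians):
On the way, in this order (a step that is already met when the one before it is completed fails the run):
1. the pin's tip is down inside the plate's hole (horizontal distance between pin_tip and pin_hole below 0.005 m and z of pin_tip in the frame of pin_hole below -0.008 m), for 0.1 s.
2. the pin has found the hidden hole and dropped into the ring (horizontal distance between pin_tip and pin_hole below 0.005 m and z of pin_tip in the frame of pin_hole below -0.02 m), for 0.1 s.
At the end, for the whole second after the job is handed in: The pin stands upright (within 0.1 rad) and at rest in the plate's hole and the ring's hole below it, its collar within 3 mm of the plate and its axis within 4 mm of the hole's, and it has been let go (z of locking_pin in the frame of pin_hole below 0.003 m and horizontal distance between locking_pin and pin_hole below 0.004 m and angle between locking_pin's own z axis and vertical below 0.1 rad and linear speed of locking_pin below 0.01 m/s); the robot touches nothing.
It fails at once if the pin is forced: more than 40 N between the pin and the turntable while its collar is still over 3 mm above the plate (contact force between locking_pin and turntable_stand above 40 N and z of locking_pin in the frame of pin_hole above 0.003 m).
It fails at once if the pliers are pushed more than 30 mm (distance of round_pliers from where it was at the start of the episode above 0.03 m).
It also fails if it takes over 45 s, if anything falls off the work surface, if the arm or the gripper's body presses on something with over 40 N, if the wrist force passes 120 N, or if a joint passes its speed limit or range.

ROBOT

A 7-joint arm with a two-finger parallel gripper is mounted at the origin on a cart in front of the work surface, level with it; the furniture and walls round the work are solid. World frame = base frame: x ahead of the robot, y to its left, z up, the work surface at z = 0. Lengths are in mm, angles in degrees, forces in N, time in s.
With the tool pointing down it reaches from about 425 to 825 mm from the base axis. Payload 3.6 kg.
Tool frame: the origin (TCP) lies on the centre line of the jaws, within the pads' length; the fingertips stand 17 mm ahead of it and the grasp point (between the pads) lies 2 mm behind it (r.tips_ahead is the z of the fingertips in the tool frame, in mm); z points along the fingers, y is the line along which they close (so a half turn about z gives the same grasp; the last joint's range is limited). The gripper opens to 85 mm and grips with 20 to 120 N. Pads are 22 mm wide; open, the fingers measure 114 mm over their backs; the gripper's body (76 mm by 85 mm) begins 54 mm behind the grasp point. The pads swing forward as they close: fully open they stand 13 mm farther back than shut.
Start: joints at [70.331, 35.231, -0.722, 81.555, 0.464, 63.22, -2.315], TCP at [202.504, -617.621, 248.297] pointing down, gripper open.
Joint ranges: [-178.69, 178.69], [-17.37, 117.87], [-77.05, 75.6], [15.02, 138.74], [-78.02, 258.01], [0.78, 113.62], [-162.83, 162.83]. Speed limits (degrees/s): [159.86, 159.86, 180, 180, 180, 180, 180].

INTERFACE

Orientations are given as a 3x3 rotation matrix whose columns are the frame's x, y, z axes.
In Python, from bench import r, imaging, models gives the robot as it stands.
- The arm moves only by the tool drive_tool, never from a script. Its argument "steps" is a list of rows, each an object with "delta_pos": the shift along the tool's x, y, z in cm, a list of three; "rot": the turn, a rotation vector about the tool's x, y, z in units of 5 degrees (1.0 is 5 degrees), a list of three; "grip": the opening in per cent of the stroke, from 0 (shut) to 100 (fully open). In form: [{"delta_pos": [tx, ty, tz], "rot": [wx, wy, wz], "grip": grip}, ...]. A call has 1 to 20 rows; each row is the pose to reach, as a shift and turn from the pose commanded when the call began, along the tool's axes at that moment; what a row does not reach only later rows make up. A row lasts 1/12 s, in which the tool goes at most 41.7 mm and 7.16 degrees, less where a joint would pass 70% of its speed; a pose out of reach is approached as far as the arm can. A call with a gripper value outside its range is refused whole. The fingers move at their own pace and stop on an object; the grip force is fixed at half the most. Time passes only in rows, so rows that repeat a pose let the fingers close. It gives the time, the measured TCP pose, the force, the opening and the grip force at its end, in the units of the state.
- r.get_obs(): the state, without advancing time (a new reading comes with each control period).
- imaging.get_image(name): name is "scene" or "top"; returns a dict with "pixels" (400x640x3 uint8, red, green, blue), "vertical_fov" (degrees; the focal length in pixels is half the picture's height over the tangent of half this angle, whatever the lens; pixels are square), "cx", "cy" (the principal point, pixels), "k1" (the pictures are not rectified: a ray, as slopes to the right and down, at radius r is drawn at 1 + k1 r^2 times it, then the intrinsics apply), "rvec" (rotation vector, rad) and "tvec" (3), from world to camera coordinates, as OpenCV has them. Camera axes: x right, y down, z forward; pixel columns grow to the right and rows downward; lengths in mm; the calibration is good to about 2 mm. A picture is of the moment at which its call begins. There is no depth.
- r.close_job(): hands the job in; it is judged then, once.
Trained networks look in the newest picture that a camera, given by its name, has taken for a name from the list of things; names that differ only in an ending like _2 or _b are one class to them, and where a whole thing is asked for, a point or a joint stands for the part that bears it (a point fixed in the world has none). Each returns a list of dicts, best first, with "confidence" (0 to 1); they miss things now and then, are a little off and sometimes report something else, mostly with a low value. They report only what shows in the picture. A call takes as long as a camera call.
- models.trace(camera, thing): "region" (400x640 bool, what is visible of it) and "bbox" ([left, top, width, height] in pixels, round what is visible of it).
The state is a dict: "clock": time; "q": joint angles; "dq": joint speeds; "effort": joint torques, N m; "eef_pos": TCP position; "eef_rot": TCP orientation; "wrist_force": force on the tool from outside, world axes, zero at the start; "ft_torque": the same for the moment, N m; "gripper_width": finger opening in mm; "grip_force": force on a finger pad.
Only numpy, scipy, OpenCV 4.12 (cv2) and the standard library are available. Lean on these libraries where they do the work, as an engineer would, in place of code of your own. Each camera call takes 0.05 s, during which the arm holds its last target. There are 200 camera calls.

## Working session

There is one attempt and no reset: what is moved stays moved. The work goes in short steps, Python scripts to look and compute and a tool call to move; the robot and the scene stay as the last step left them, time stands still between calls to the robot, and variables do not carry over. Pictures are saved under pics/ and viewed, at most 10 in all, crops included, and the job is handed in when it is done.

Besides the shell and the picture viewer there is one more tool, called after "Request:" as name([rows], argument=value, ...), one row to a line, values as JSON. drive_tool: Moves the arm, as the interface text tells. Its arguments: {"type":"object","properties":{"steps":{"type":"array","items":{"type":"object","properties":{"delta_pos":{"type":"array","items":{"type":"number"}},"rot":{"type":"array","items":{"type":"number"}},"grip":{"type":"number"}}}}},"required":["steps"]}

```bash
mkdir -p pics; cat > h.py <<'E'
import numpy as np, cv2
from bench import r, imaging, models
def cam(n):
    return imaging.get_image(n)
def K(d):
    f=200/np.tan(np.radians(d["vertical_fov"])/2); return f
def proj(d,P):
    R=cv2.Rodrigues(np.array(d["rvec"],float))[0]; c=np.atleast_2d(P)@R.T+np.array(d["tvec"]).ravel()
    s=c[:,:2]/c[:,2:]; s=s*(1+d["k1"]*(s**2).sum(1,keepdims=True))
    return s*K(d)+[d["cx"],d["cy"]]
def ray(d,uv,z):
    """world point on plane z seen at pixel uv"""
    s0=(np.atleast_2d(uv)-[d["cx"],d["cy"]])/K(d); s=s0.copy()
    for _ in range(30): s=s0/(1+d["k1"]*(s**2).sum(1,keepdims=True))
    R=cv2.Rodrigues(np.array(d["rvec"],float))[0]; t=np.array(d["tvec"]).ravel()
    o=-R.T@t; v=np.c_[s,np.ones(len(s))]@R
    return o+v*((z-o[2])/v[:,2:])
def save(d,n,box=None,k=1):
    p=d["pixels"][:,:,::-1]
    if box: l,t,w,h=box; p=p[t:t+h,l:l+w]
    cv2.imwrite("pics/"+n,cv2.resize(p,None,fx=k,fy=k,interpolation=cv2.INTER_CUBIC))
E
python3 - <<'E'
from h import *
for n in("scene","top"):
    d=cam(n); save(d,n+"0.png"); print(n,d["vertical_fov"],d["k1"],d["rvec"],d["tvec"])
    for t in("locking_pin","punch_block","turntable_stand","table_plate","pin_hole","table_centre","round_pliers"):
        for m in models.trace(n,t)[:2]:
            ys,xs=np.nonzero(m["region"]); print(t,round(m["confidence"],2),m["bbox"],xs.mean().round(1),ys.mean().round(1),len(xs))
o=r.get_obs(); print(o)
E
```

```text
scene 42.42057433232997 -0.12456857888098326 [ 1.89639563 -1.08880707  0.60214345] [-370.45613864  263.85278477  649.53070256]
locking_pin 0.89 [360.1, 227.1, 15.3, 32.0] 367.7 243.8 332
punch_block 0.44 [185.3, 160.5, 96.8, 52.8] 232.2 187.3 4204
turntable_stand 0.75 [182.5, 161.0, 101.7, 75.9] 233.0 197.5 6145
table_plate 0.68 [184.1, 158.0, 96.2, 54.3] 232.5 187.3 4209
table_plate 0.42 [385.4, 231.0, 81.6, 22.7] 429.5 239.6 941
pin_hole 0.79 [180.6, 162.7, 100.6, 49.3] 232.4 187.4 4162
table_centre 0.72 [185.6, 157.3, 95.6, 57.9] 232.3 187.5 4183
round_pliers 0.94 [384.5, 229.7, 80.6, 25.3] 428.1 239.8 962
top 42.06817731347149 -0.17151106946112463 [ 2.13786882 -2.11969234  0.16591861] [-134.41758451  507.24452991  888.96781836]
locking_pin 0.75 [372.7, 220.6, 85.8, 44.8] 414.5 244.7 2471
locking_pin 0.67 [383.0, 231.2, 13.6, 11.9] 388.3 237.2 150
punch_block 0.73 [369.4, 223.8, 87.2, 41.2] 414.4 244.9 2426
turntable_stand 0.96 [155.7, 152.9, 114.2, 111.1] 211.0 210.8 9513
table_plate 0.72 [155.3, 155.7, 108.2, 108.8] 209.4 209.3 8927
pin_hole 0.91 [152.5, 158.6, 112.4, 106.1] 209
[... 259 characters left out ...]
75]), 'dq': array([ 0.08571075,  0.04920886, -0.16617702,  0.09886748,  0.01359153,
        0.05868457,  0.07993152]), 'effort': array([ 3.44055816e-04, -4.69047225e+01,  2.59195939e-01, -1.71333110e+01,
        1.01031881e-02,  1.53730041e-03, -4.33655160e-06]), 'eef_pos': array([ 202.49233741, -617.63848748,  248.35628708]), 'eef_rot': array([[ 9.50232007e-01,  3.11543146e-01,  4.01151146e-05],
       [ 3.11543148e-01, -9.50232006e-01, -4.40589794e-05],
       [ 2.43923928e-05,  5.43638415e-05, -9.99999998e-01]]), 'wrist_force': array([ 0.12732808, -0.30044525,  0.31085163]), 'ft_torque': array([ 0.01522897, -0.02582375,  0.01523573]), 'grip_force': 0.0, 'gripper_width': 85.21863193052835}
```

```bash
python3 - <<'E'
from h import *
for n in("scene0","top0"):
    p=cv2.imread(f"pics/{n}.png")
    b=(140,130,340,150)
    c=p[130:280,140:480]
    cv2.imwrite(f"pics/{n}c.png",cv2.resize(c,(800,353),interpolation=cv2.INTER_CUBIC))
a=np.vstack([cv2.imread("pics/scene0c.png")[:300],cv2.imread("pics/top0c.png")[:300]])
cv2.imwrite("pics/both.png",a)
E
```

```text
(no output)
```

View pics/both.png

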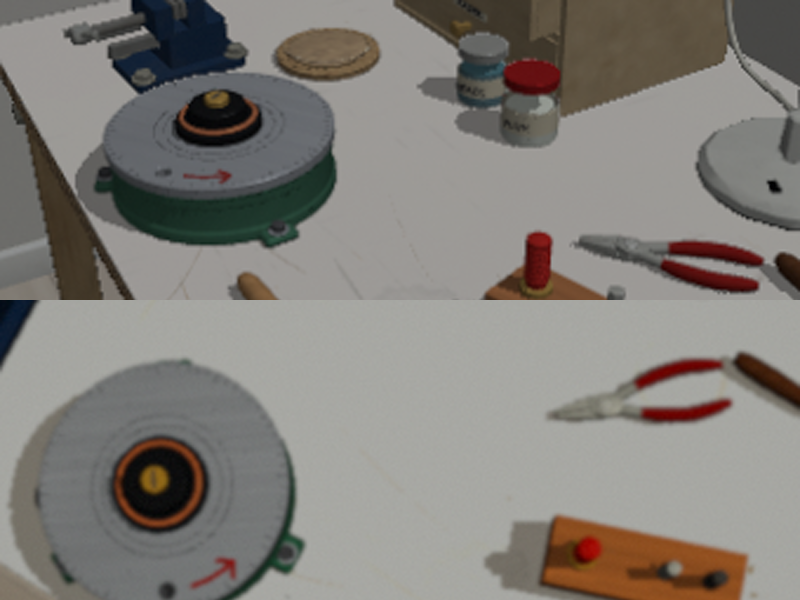

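View pics/top0.png

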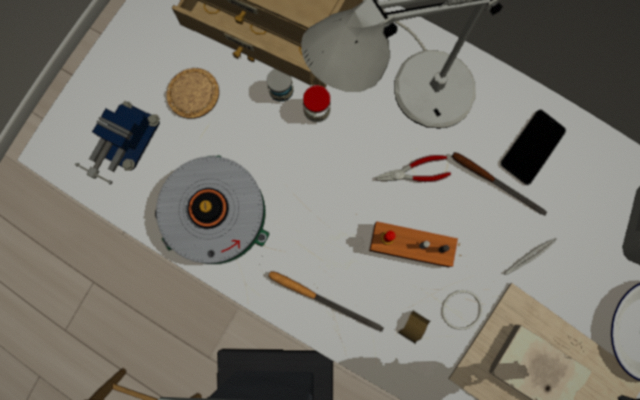

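```bash
python3 - <<'E'
from h import *
D={n:cam(n) for n in("scene","top")}
for n,d in D.items():
    im=d["pixels"].astype(int)
    for m in models.trace(n,"table_plate")[:1]:
        c=max(cv2.findContours(m["region"].astype(np.uint8),0,1)[0],key=len)[:,0].astype(float)
        h=cv2.convexHull(c.astype(np.float32))[:,0]
        W=ray(d,h,56)[:,:2]; print(n,"plate circle",cv2.minEnclosingCircle(W.astype(np.float32)), cv2.fitEllipse(W.astype(np.float32)))
    # hole: dark blob
    g=cv2.GaussianBlur(d["pixels"],(3,3),0).sum(2).astype(float)
    u0,v0=(211,253) if n=="top" else (140+163/2.353,130+172/2.353)
    u0,v0=int(u0),int(v0); w=g[v0-5:v0+6,u0-6:u0+7]; wt=np.clip(np.median(w)-40-w,0,None)
    yy,xx=np.mgrid[v0-5:v0+6,u0-6:u0+7]; uv=[(wt*xx).sum()/wt.sum(),(wt*yy).sum()/wt.sum()]
    print("hole",uv,ray(d,uv,56)); print(w.astype(int)) 
    red=(im[...,0]>120)&(im[...,1]<60)&(im[...,2]<60)
    l=[360,220,30,45] if n=="scene" else [375,220,30,30]
    mk=np.zeros_like(red); mk[l[1]:l[1]+l[3],l[0]:l[0]+l[2]]=1
    ys,xs=np.nonzero(red&mk); print("red",xs.min(),xs.max(),ys.min(),ys.max(),xs.mean(),ys.mean(),len(xs))
    print("pin mid",ray(d,[xs.mean(),ys.mean()],66),ray(d,[xs.mean(),ys.mean()],86))
    save(d,n+"p.png",(350,205,60,70),8) if n=="top" else 0
    if n=="top": 
        print("block corners", [ray(d,q,40)[0].round(0) for q in ((373,222),(457,238))])
# chuck top screw
    b=(im[...,0]>im[...,2]+50)
P=ray(D["top"],[208,206],85); print(P)
E
```

```text
scene plate circle ((491.1571044921875, 54.76685333251953), 102.1435775756836) ((490.54034423828125, 55.148258209228516), (193.93865966796875, 203.39439392089844), 133.369140625)
hole [np.float64(208.36478873239437), np.float64(204.19859154929577)] [[412.93935012  50.53421833  56.        ]]
[[310 310 310 310 310 310 311 311 311 312 313 313 313]
 [310 310 310 311 312 312 310 310 311 311 311 313 313]
 [310 310 310 314 319 314 307 304 301 303 309 313 313]
 [310 310 308 310 311 298 280 268 264 277 300 310 313]
 [311 309 298 286 275 260 236 216 212 242 286 309 312]
 [311 307 287 258 245 239 220 198 199 235 283 307 311]
 [310 307 289 263 254 251 242 233 242 268 297 310 310]
 [307 307 301 290 286 283 280 282 290 300 307 311 312]
 [295 299 304 305 305 304 304 306 307 305 304 310 313]
 [252 266 280 292 298 301 305 307 304 298 300 308 312]
 [200 217 232 245 260 272 283 290 291 289 295 304 307]]
red 367 373 229 233 370.03846153846155 231.30769230769232 26
pin mid [[ 472.4294305  -249.32986422   66.        ]] [[ 446.75266796 -260.59333908   86.        ]]
top plate circle ((495.901611328125, 59.4
[... 432 characters left out ...]
97 164 150 170 218 277 323 345 350]
 [340 318 272 215 167 135 120 130 177 246 308 341 349]
 [337 313 263 204 160 133 114 120 162 233 300 338 349]
 [340 317 268 209 165 138 121 127 171 242 306 340 350]
 [346 326 285 230 183 154 140 154 203 268 319 344 350]
 [348 336 309 266 224 193 185 206 252 301 334 346 349]
 [346 342 328 304 277 256 251 268 298 328 343 348 348]
 [344 343 340 331 320 311 311 318 331 343 352 352 349]]
red 386 395 230 240 390.75324675324674 234.80519480519482 77
pin mid [[ 450.59770553 -261.27134908   66.        ]] [[ 448.42458893 -258.59215898   86.        ]]
block corners [array([ 476., -233.,   40.]), array([ 448., -385.,   40.])]
[[495.53411247  54.09902987  85.        ]]
```

View pics/topp.png

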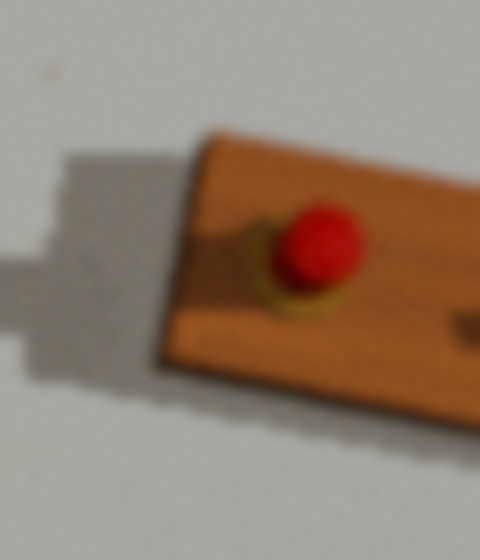

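Pin grip centre (crop 322,245, i.e. top pixel 390,236) gives about (447,-260). The hole at top pixel (211,253) gives about (415,52), and the axis is about (495,57).

```bash
cat >> h.py <<'E'
from scipy.spatial.transform import Rotation as Ro
T0=Ro.from_euler("y",8,degrees=True).as_matrix()@np.diag([1.,-1,-1])  # 8 deg tilt, fingers toward base
def go(p,R=T0):
    o=r.get_obs(); M=o["eef_rot"]
    print("t",round(o["clock"],2),"pos",o["eef_pos"].round(1),"F",o["wrist_force"].round(1),"w",round(o["gripper_width"],1))
    print("delta cm",(M.T@(np.array(p)-o["eef_pos"])/10).round(2),"rot",(np.degrees(Ro.from_matrix(M.T@R).as_rotvec())/5).round(2), "z",M[:,2].round(3))
E
python3 -c "
from h import *
go([447,-260,140])"
```

```text
t 1.0 pos [ 202.5 -617.6  248.3] F [-0.7  0.5  0.2] w 85.1
delta cm [ 34.38 -26.37  10.83] rot [ 0.25 -1.59  3.62] z [ 0.  0. -1.]
```

Request:
drive_tool([
  {"delta_pos": [34.4, -26.4, 10.8], "rot": [0.25, -1.59, 3.62], "grip": 45},
  {"delta_pos": [34.4, -26.4, 10.8], "rot": [0.25, -1.59, 3.62], "grip": 45},
  {"delta_pos": [34.4, -26.4, 10.8], "rot": [0.25, -1.59, 3.62], "grip": 45},
  {"delta_pos": [34.4, -26.4, 10.8], "rot": [0.25, -1.59, 3.62], "grip": 45},
  {"delta_pos": [34.4, -26.4, 10.8], "rot": [0.25, -1.59, 3.62], "grip": 45},
  {"delta_pos": [34.4, -26.4, 10.8], "rot": [0.25, -1.59, 3.62], "grip": 45},
  {"delta_pos": [34.4, -26.4, 10.8], "rot": [0.25, -1.59, 3.62], "grip": 45},
  {"delta_pos": [34.4, -26.4, 10.8], "rot": [0.25, -1.59, 3.62], "grip": 45},
  {"delta_pos": [34.4, -26.4, 10.8], "rot": [0.25, -1.59, 3.62], "grip": 45},
  {"delta_pos": [34.4, -26.4, 10.8], "rot": [0.25, -1.59, 3.62], "grip": 45},
  {"delta_pos": [34.4, -26.4, 10.8], "rot": [0.25, -1.59, 3.62], "grip": 45},
  {"delta_pos": [34.4, -26.4, 10.8], "rot": [0.25, -1.59, 3.62], "grip": 45},
  {"delta_pos": [34.4, -26.4, 10.8], "rot": [0.25, -1.59, 3.62], "grip": 45},
  {"delta_pos": [34.4, -26.4, 10.8], "rot": [0.25, -1.59, 3.62], "grip": 45},
])

```text
clock: 2.17
eef_pos: [446.9, -260.5, 140.5]
eef_rot: [[0.99, -0.0, -0.14], [-0.0, -1.0, -0.002], [-0.14, 0.002, -0.99]]
wrist_force: [0.6, -0.2, 0.1]
gripper_width: 38.4
grip_force: 0.0
```

```bash
python3 - <<'E'
from h import *
d=cam("scene"); save(d,"s1.png",(310,150,120,130),4)
print(proj(d,[[447,-260,86],[447,-260,46]]).round(1))
go([447,-260,68])
E
```

```text
[[369.8 231.1]
 [368.6 251. ]]
t 2.22 pos [ 446.4 -261.3  140.7] F [0.3 0.6 0.1] w 38.6
delta cm [ 1.08 -0.14  7.19] rot [ 0.02  0.   -0.02] z [-0.14  -0.002 -0.99 ]
```

View pics/s1.png

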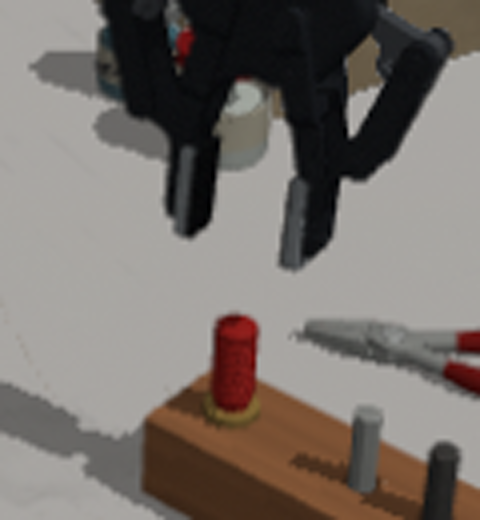

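The jaws straddle the red grip (crop 237,322) and are clear of the punches, so I'm descending and closing.

Request:
drive_tool([
  {"delta_pos": [0.5, -0.1, 3.5], "grip": 45},
  {"delta_pos": [1.0, -0.1, 7.1], "grip": 45},
  {"delta_pos": [1.0, -0.1, 7.1], "grip": 45},
  {"delta_pos": [1.0, -0.1, 7.1], "grip": 45},
  {"delta_pos": [1.0, -0.1, 7.1], "grip": 15},
  {"delta_pos": [1.0, -0.1, 7.1], "grip": 5},
  {"delta_pos": [1.0, -0.1, 7.1], "grip": 5},
  {"delta_pos": [1.0, -0.1, 7.1], "grip": 5},
  {"delta_pos": [1.0, -0.1, 7.1], "grip": 5},
  {"delta_pos": [1.0, -0.1, 7.1], "grip": 5},
])

```text
invalid input
```

Request:
drive_tool([
  {"delta_pos": [0.5, -0.1, 3.5], "rot": [0, 0, 0], "grip": 45},
  {"delta_pos": [1.0, -0.1, 7.1], "rot": [0, 0, 0], "grip": 45},
  {"delta_pos": [1.0, -0.1, 7.1], "rot": [0, 0, 0], "grip": 45},
  {"delta_pos": [1.0, -0.1, 7.1], "rot": [0, 0, 0], "grip": 45},
  {"delta_pos": [1.0, -0.1, 7.1], "rot": [0, 0, 0], "grip": 15},
  {"delta_pos": [1.0, -0.1, 7.1], "rot": [0, 0, 0], "grip": 5},
  {"delta_pos": [1.0, -0.1, 7.1], "rot": [0, 0, 0], "grip": 5},
  {"delta_pos": [1.0, -0.1, 7.1], "rot": [0, 0, 0], "grip": 5},
  {"delta_pos": [1.0, -0.1, 7.1], "rot": [0, 0, 0], "grip": 5},
  {"delta_pos": [1.0, -0.1, 7.1], "rot": [0, 0, 0], "grip": 5},
])

```text
clock: 3.05
eef_pos: [448.2, -259.3, 70.5]
eef_rot: [[0.991, 0.001, -0.136], [0.0, -1.0, -0.002], [-0.136, 0.002, -0.991]]
wrist_force: [-0.7, -0.1, 7.5]
gripper_width: 16.4
grip_force: 58.5
```

Request:
drive_tool([
  {"delta_pos": [-0.27, 0, -2.0], "rot": [0, 0, 0], "grip": 5},
  {"delta_pos": [-0.54, 0, -4.0], "rot": [0, 0, 0], "grip": 5},
  {"delta_pos": [-0.95, 0, -7.0], "rot": [0, 0, 0], "grip": 5},
  {"delta_pos": [-1.36, 0, -10.0], "rot": [0, 0, 0], "grip": 5},
  {"delta_pos": [-1.36, 0, -10.0], "rot": [0, 0, 0], "grip": 5},
  {"delta_pos": [-1.36, 0, -10.0], "rot": [0, 0, 0], "grip": 5},
])

```text
clock: 3.55
eef_pos: [448.6, -259.2, 171.5]
eef_rot: [[0.991, 0.0, -0.135], [-0.0, -1.0, -0.003], [-0.135, 0.003, -0.991]]
wrist_force: [-0.6, 0.6, -1.0]
gripper_width: 16.6
grip_force: 58.4
```

```bash
python3 - <<'E'
from h import *
d=cam("scene"); save(d,"s2.png",(310,130,120,130),4)
o=r.get_obs(); p=o["eef_pos"]
print("proj grip top/collar/tip expected", proj(d,p+np.array([[0,0,15.5],[0,0,-29.5],[0,0,-59.5]])).round(1)-[310,130])
go([416,52,165])
E
```

```text
proj grip top/collar/tip expected [[62.2 46.4]
 [60.8 71.8]
 [59.8 88. ]]
t 3.6 pos [ 447.5 -258.5  170. ] F [ 0.8 -0.4 -1.8] w 16.3
delta cm [ -3.04 -31.05   0.91] rot [ 0.01 -0.01  0.  ] z [-0.138 -0.001 -0.99 ]
```

View pics/s2.png

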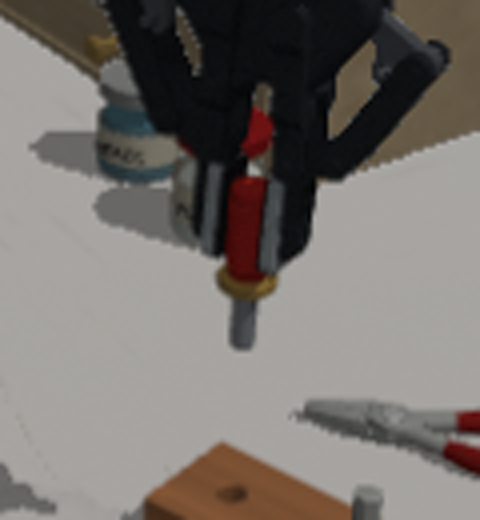

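The pin is held upright, with its tip at crop (241,348) as expected. Next I'm moving it over the plate hole.

Request:
drive_tool([
  {"delta_pos": [-1.5, -15, 1.5], "rot": [0, 0, 0], "grip": 5},
  {"delta_pos": [-1.5, -15, 1.5], "rot": [0, 0, 0], "grip": 5},
  {"delta_pos": [-1.5, -15, 1.5], "rot": [0, 0, 0], "grip": 5},
  {"delta_pos": [-1.5, -15, 1.5], "rot": [0, 0, 0], "grip": 5},
  {"delta_pos": [-2.9, -31.05, 2.4], "rot": [0, 0, 0], "grip": 5},
  {"delta_pos": [-2.9, -31.05, 2.4], "rot": [0, 0, 0], "grip": 5},
  {"delta_pos": [-2.9, -31.05, 2.4], "rot": [0, 0, 0], "grip": 5},
  {"delta_pos": [-2.9, -31.05, 2.4], "rot": [0, 0, 0], "grip": 5},
  {"delta_pos": [-2.9, -31.05, 2.4], "rot": [0, 0, 0], "grip": 5},
  {"delta_pos": [-2.9, -31.05, 2.4], "rot": [0, 0, 0], "grip": 5},
  {"delta_pos": [-2.9, -31.05, 2.4], "rot": [0, 0, 0], "grip": 5},
  {"delta_pos": [-2.9, -31.05, 2.4], "rot": [0, 0, 0], "grip": 5},
  {"delta_pos": [-2.9, -31.05, 2.4], "rot": [0, 0, 0], "grip": 5},
])

```text
clock: 4.68
eef_pos: [415.3, 50.2, 149.4]
eef_rot: [[0.99, -0.003, -0.14], [-0.003, -1.0, -0.001], [-0.14, 0.001, -0.99]]
wrist_force: [-0.2, -0.5, -0.2]
gripper_width: 16.9
grip_force: 58.7
```

```bash
python3 - <<'E'
from h import *
d=cam("scene"); save(d,"s3.png",(165,120,120,100),5)
o=r.get_obs(); p=o["eef_pos"]; print(p,o["q"].round(1))
print("tip expected", proj(d,p+np.array([[0,0,-59.5]])).round(1)-[165,120], "hole", proj(d,[[416,52,56],[413,50.5,56]])-[165,120])
go([416,52,145])
E
```

```text
[415.41676987  50.40228803 149.52842142] [-10.6  27.2   2.2 119.1  -3.3  41.7 -96.2]
tip expected [[42.1 67.8]] hole [[43.84978807 83.21139441]
 [43.40050557 84.18827674]]
t 4.73 pos [415.4  50.4 149.5] F [-0.3  0.7 -0.8] w 16.5
delta cm [ 0.12 -0.16  0.44] rot [ 0.01  0.01 -0.03] z [-0.14  -0.001 -0.99 ]
```

View pics/s3.png

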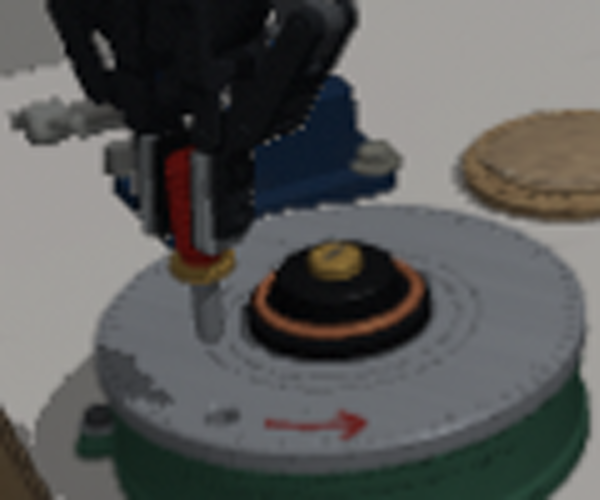

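```bash
python3 - <<'E'
from h import *
go([416.2,52.2,120]);go([416.2,52.2,113.5])
E
```

```text
t 4.73 pos [415.4  50.4 149.5] F [-0.3  0.7 -0.8] w 16.5
delta cm [ 0.49 -0.18  2.91] rot [ 0.01  0.01 -0.03] z [-0.14  -0.001 -0.99 ]
t 4.73 pos [415.4  50.4 149.5] F [-0.3  0.7 -0.8] w 16.5
delta cm [ 0.58 -0.18  3.56] rot [ 0.01  0.01 -0.03] z [-0.14  -0.001 -0.99 ]
```

```bash
cat >> h.py <<'E'
MOVES=[([34.4,-26.4,10.8],[.25,-1.59,3.62]),([1,-.1,7.1],[0,0,0]),([-1.36,0,-10],[0,0,0]),([-2.9,-31.05,2.4],[0,0,0])]
import json,os
if os.path.exists("m.json"): MOVES+=json.load(open("m.json"))
def cmd():
    p=np.array([202.504,-617.621,248.297]); t=np.radians(18.153)
    R=np.array([[.950232,.311543,0],[.311543,-.950232,0],[0,0,-1.]])
    for d,w in MOVES:
        p=p+R@np.array(d)*10; R=R@Ro.from_rotvec(np.radians(5*np.array(w))).as_matrix()
    return p,R
def add(d,w=(0,0,0)):
    L=json.load(open("m.json")) if os.path.exists("m.json") else []
    L.append((list(d),list(w))); json.dump(L,open("m.json","w")); MOVES.append(L[-1])
def goc(*ps):
    p,R=cmd(); o=r.get_obs(); print("cmd",p.round(1),"meas",o["eef_pos"].round(1),"F",o["wrist_force"].round(1),"t",round(o["clock"],2))
    for q in ps: print(q,(R.T@(np.array(q)-p)/10).round(2))
E
python3 - <<'E'
from h import *
print(cmd())
A=[]
for i in range(4): cam("top"); A.append(r.get_obs()["eef_pos"])
print(np.array(A).round(1)); goc([416.2,52.2,120],[416.2,52.2,114])
E
```

```text
(array([415.42232411,  51.90082554, 149.69524539]), array([[ 9.90233517e-01,  4.16076726e-04, -1.39417731e-01],
       [ 3.68175912e-04, -9.99999811e-01, -3.69368512e-04],
       [-1.39417873e-01,  3.14430863e-04, -9.90233587e-01]]))
[[415.5  50.6 149.6]
 [415.5  50.9 149.7]
 [415.5  51.1 149.7]
 [415.5  51.3 149.8]]
cmd [415.4  51.9 149.7] meas [415.5  51.3 149.8] F [-0.4 -0.4 -0.3] t 4.93
[416.2, 52.2, 120] [ 0.49 -0.03  2.93]
[416.2, 52.2, 114] [ 0.57 -0.03  3.52]
```

Request:
drive_tool([
  {"delta_pos": [0.2, -0.03, 1.0], "rot": [0, 0, 0], "grip": 5},
  {"delta_pos": [0.35, -0.03, 2.0], "rot": [0, 0, 0], "grip": 5},
  {"delta_pos": [0.49, -0.03, 2.9], "rot": [0, 0, 0], "grip": 5},
  {"delta_pos": [0.49, -0.03, 2.9], "rot": [0, 0, 0], "grip": 5},
  {"delta_pos": [0.49, -0.03, 2.9], "rot": [0, 0, 0], "grip": 5},
  {"delta_pos": [0.51, -0.03, 3.1], "rot": [0, 0, 0], "grip": 5},
  {"delta_pos": [0.54, -0.03, 3.3], "rot": [0, 0, 0], "grip": 5},
  {"delta_pos": [0.57, -0.03, 3.5], "rot": [0, 0, 0], "grip": 5},
  {"delta_pos": [0.57, -0.03, 3.5], "rot": [0, 0, 0], "grip": 5},
  {"delta_pos": [0.57, -0.03, 3.5], "rot": [0, 0, 0], "grip": 5},
])

```text
clock: 5.77
eef_pos: [416.2, 52.2, 114.3]
eef_rot: [[0.99, 0.0, -0.139], [0.0, -1.0, -0.0], [-0.139, 0.0, -0.99]]
wrist_force: [0.4, 0.4, -1.0]
gripper_width: 16.5
grip_force: 58.7
```

```bash
python3 - <<'E'
from h import *
add([.57,-.03,3.5])
d=cam("scene"); save(d,"s4.png",(175,150,80,75),6)
goc([416.2,52.2,110],[416.2,52.2,107])
E
```

```text
cmd [416.2  52.2 114.2] meas [416.2  52.2 114.4] F [-0.  -0.7 -0. ] t 5.82
[416.2, 52.2, 110] [ 0.06 -0.    0.42]
[416.2, 52.2, 107] [ 0.1  -0.    0.72]
```

View pics/s4.png

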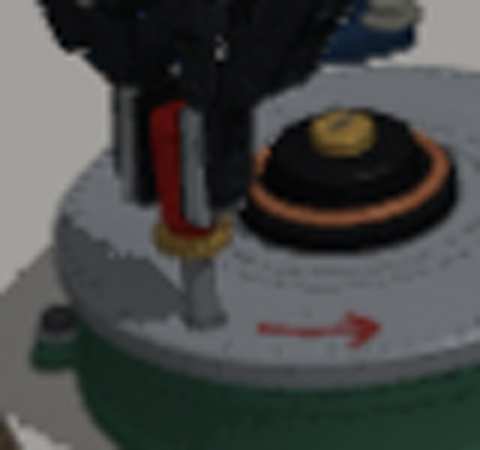

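The tip is at the hole mouth (crop 205,322) with no contact force, so I'm continuing down gently.

Request:
drive_tool([
  {"delta_pos": [0.02, 0, 0.2], "rot": [0, 0, 0], "grip": 5},
  {"delta_pos": [0.05, 0, 0.4], "rot": [0, 0, 0], "grip": 5},
  {"delta_pos": [0.07, 0, 0.5], "rot": [0, 0, 0], "grip": 5},
  {"delta_pos": [0.07, 0, 0.5], "rot": [0, 0, 0], "grip": 5},
  {"delta_pos": [0.07, 0, 0.5], "rot": [0, 0, 0], "grip": 5},
])

```text
clock: 6.23
eef_pos: [416.1, 52.2, 109.1]
eef_rot: [[0.99, 0.0, -0.14], [0.0, -1.0, -0.0], [-0.14, 0.0, -0.99]]
wrist_force: [0.2, -0.2, -0.5]
gripper_width: 16.6
grip_force: 58.7
```

Request:
drive_tool([
  {"delta_pos": [0.03, 0, 0.2], "rot": [0, 0, 0], "grip": 5},
  {"delta_pos": [0.06, 0, 0.4], "rot": [0, 0, 0], "grip": 5},
  {"delta_pos": [0.06, 0, 0.4], "rot": [0, 0, 0], "grip": 5},
  {"delta_pos": [0.06, 0, 0.45], "rot": [0, 0, 0], "grip": 5},
  {"delta_pos": [0.07, 0, 0.5], "rot": [0, 0, 0], "grip": 5},
  {"delta_pos": [0.07, 0, 0.5], "rot": [0, 0, 0], "grip": 5},
  {"delta_pos": [0.07, 0, 0.5], "rot": [0, 0, 0], "grip": 5},
])

```text
clock: 6.82
eef_pos: [416.2, 52.2, 104.2]
eef_rot: [[0.99, 0.0, -0.139], [0.0, -1.0, -0.0], [-0.139, 0.0, -0.99]]
wrist_force: [-0.5, 0.7, -0.5]
gripper_width: 16.8
grip_force: 58.7
```

Request:
drive_tool([
  {"delta_pos": [0.0, 0, 0.05], "rot": [0, 0, 0], "grip": 5},
  {"delta_pos": [0.015, 0, 0.1], "rot": [0, 0, 0], "grip": 5},
  {"delta_pos": [0.02, 0, 0.15], "rot": [0, 0, 0], "grip": 5},
  {"delta_pos": [0.02, 0, 0.15], "rot": [0, 0, 0], "grip": 5},
])

```text
clock: 7.15
eef_pos: [416.3, 52.2, 103.6]
eef_rot: [[0.99, 0.0, -0.139], [0.0, -1.0, -0.0], [-0.139, 0.0, -0.99]]
wrist_force: [-0.8, -1.4, 8.4]
gripper_width: 16.6
grip_force: 59.5
```

```bash
cat >> h.py <<'E'
def arc(a0,a1,n,z):
    p,R=cmd()
    for s in np.linspace(a0,a1,n+1)[1:]:
        t=np.radians(4.2)+s/80; q=np.array([496-80*np.cos(t),58.06-80*np.sin(t),z])
        print(round(s,1),q.round(1),(R.T@(q-p)/10).round(2))
E
python3 - <<'E'
from h import *
for w in([.07,0,.5],[.07,0,.5],[.02,0,.15]): add(w)
goc([416.2,52.2,102.8]); arc(0,40,20,102.8)
E
```

```text
cmd [416.2  52.2 102.6] meas [416.3  52.2 103.6] F [-0.8 -1.4  8.4] t 7.15
[416.2, 52.2, 102.8] [ 0.   -0.   -0.02]
2.0 [416.4  50.2 102.8] [ 0.02  0.2  -0.02]
4.0 [416.6  48.2 102.8] [ 0.04  0.4  -0.02]
6.0 [416.9  46.2 102.8] [ 0.07  0.59 -0.03]
8.0 [417.2  44.3 102.8] [ 0.1   0.79 -0.03]
10.0 [417.6  42.3 102.8] [ 0.14  0.99 -0.04]
12.0 [418.   40.3 102.8] [ 0.18  1.18 -0.04]
14.0 [418.5  38.4 102.8] [ 0.22  1.38 -0.05]
16.0 [419.   36.5 102.8] [ 0.27  1.57 -0.06]
18.0 [419.5  34.5 102.8] [ 0.33  1.76 -0.06]
20.0 [420.1  32.6 102.8] [ 0.39  1.95 -0.07]
22.0 [420.8  30.8 102.8] [ 0.46  2.14 -0.08]
24.0 [421.5  28.9 102.8] [ 0.53  2.33 -0.09]
26.0 [422.3  27.  102.8] [ 0.6   2.52 -0.1 ]
28.0 [423.1  25.2 102.8] [ 0.68  2.7  -0.11]
30.0 [423.9  23.4 102.8] [ 0.76  2.88 -0.12]
32.0 [424.8  21.6 102.8] [ 0.85  3.06 -0.14]
34.0 [425.7  19.8 102.8] [ 0.94  3.24 -0.15]
36.0 [426.7  18.1 102.8] [ 1.04  3.41 -0.16]
38.0 [427.7  16.4 102.8] [ 1.14  3.58 -0.18]
40.0 [428.8  14.7 102.8] [ 1.25  3.75 -0.19]
```

Request:
drive_tool([
  {"delta_pos": [0.01, 0.1, -0.01], "rot": [0, 0, 0], "grip": 5},
  {"delta_pos": [0.02, 0.2, -0.01], "rot": [0, 0, 0], "grip": 5},
  {"delta_pos": [0.03, 0.3, -0.01], "rot": [0, 0, 0], "grip": 5},
  {"delta_pos": [0.04, 0.4, -0.01], "rot": [0, 0, 0], "grip": 5},
  {"delta_pos": [0.055, 0.5, -0.01], "rot": [0, 0, 0], "grip": 5},
  {"delta_pos": [0.07, 0.59, -0.01], "rot": [0, 0, 0], "grip": 5},
])

```text
clock: 7.65
eef_pos: [416.9, 49.5, 103.6]
eef_rot: [[0.99, 0.002, -0.139], [0.003, -1.0, 0.004], [-0.139, -0.004, -0.99]]
wrist_force: [-2.0, 6.4, 7.2]
gripper_width: 16.7
grip_force: 60.5
```

Request:
drive_tool([
  {"delta_pos": [0.02, 0.1, -0.01], "rot": [0, 0, 0], "grip": 5},
  {"delta_pos": [0.04, 0.2, -0.01], "rot": [0, 0, 0], "grip": 5},
  {"delta_pos": [0.04, 0.2, -0.01], "rot": [0, 0, 0], "grip": 5},
  {"delta_pos": [0.04, 0.2, -0.01], "rot": [0, 0, 0], "grip": 5},
  {"delta_pos": [0.04, 0.2, -0.01], "rot": [0, 0, 0], "grip": 5},
])

```text
clock: 8.07
eef_pos: [417.3, 47.3, 103.6]
eef_rot: [[0.99, 0.002, -0.139], [0.003, -1.0, 0.003], [-0.139, -0.004, -0.99]]
wrist_force: [-1.8, 6.2, 7.9]
gripper_width: 16.7
grip_force: 60.4
```

Request:
drive_tool([
  {"delta_pos": [0.02, 0.1, 0.0], "rot": [0, 0, 0], "grip": 5},
  {"delta_pos": [0.04, 0.2, 0.0], "rot": [0, 0, 0], "grip": 5},
  {"delta_pos": [0.06, 0.3, -0.01], "rot": [0, 0, 0], "grip": 5},
  {"delta_pos": [0.08, 0.4, -0.01], "rot": [0, 0, 0], "grip": 5},
  {"delta_pos": [0.1, 0.5, -0.01], "rot": [0, 0, 0], "grip": 5},
  {"delta_pos": [0.12, 0.6, -0.02], "rot": [0, 0, 0], "grip": 5},
])

```text
clock: 8.57
eef_pos: [418.4, 41.9, 103.6]
eef_rot: [[0.99, 0.003, -0.139], [0.003, -1.0, 0.004], [-0.139, -0.005, -0.99]]
wrist_force: [-1.5, 6.4, 7.9]
gripper_width: 16.3
grip_force: 60.5
```

Request:
drive_tool([
  {"delta_pos": [0.02, 0.08, 0.0], "rot": [0, 0, 0], "grip": 5},
  {"delta_pos": [0.05, 0.16, 0.0], "rot": [0, 0, 0], "grip": 5},
  {"delta_pos": [0.07, 0.24, -0.01], "rot": [0, 0, 0], "grip": 5},
  {"delta_pos": [0.09, 0.32, -0.01], "rot": [0, 0, 0], "grip": 5},
  {"delta_pos": [0.12, 0.4, -0.01], "rot": [0, 0, 0], "grip": 5},
  {"delta_pos": [0.14, 0.48, -0.02], "rot": [0, 0, 0], "grip": 5},
])

```text
clock: 9.07
eef_pos: [420.3, 35.3, 103.2]
eef_rot: [[0.99, 0.003, -0.138], [0.003, -1.0, 0.002], [-0.138, -0.002, -0.99]]
wrist_force: [1.0, 1.1, 0.1]
gripper_width: 16.7
grip_force: 59.1
```

Fz fell from 8 N to 0, so the tip is over the home hole. I'll descend gently without moving further round.

```bash
python3 - <<'E'
from h import *
for w in([.07,.59,-.01],[.04,.2,-.01],[.12,.6,-.02],[.14,.48,-.02]): add(w)
goc([420.1,34.8,100.5],[420.1,34.8,97],[420.1,34.8,90],[420.1,34.8,85])
E
```

```text
cmd [419.9  33.5 102.7] meas [420.3  35.3 103.2] F [1.  1.1 0.1] t 9.07
[420.1, 34.8, 100.5] [ 0.05 -0.13  0.22]
[420.1, 34.8, 97] [ 0.1  -0.13  0.56]
[420.1, 34.8, 90] [ 0.19 -0.13  1.26]
[420.1, 34.8, 85] [ 0.26 -0.13  1.75]
```

Request:
drive_tool([
  {"delta_pos": [0.03, -0.1, 0.05], "rot": [0, 0, 0], "grip": 5},
  {"delta_pos": [0.04, -0.1, 0.12], "rot": [0, 0, 0], "grip": 5},
  {"delta_pos": [0.05, -0.1, 0.2], "rot": [0, 0, 0], "grip": 5},
  {"delta_pos": [0.05, -0.1, 0.2], "rot": [0, 0, 0], "grip": 5},
])

```text
clock: 9.4
eef_pos: [420.5, 33.5, 100.5]
eef_rot: [[0.99, -0.0, -0.139], [-0.001, -1.0, -0.001], [-0.139, 0.002, -0.99]]
wrist_force: [0.9, -1.9, -0.8]
gripper_width: 16.3
grip_force: 58.6
```

Request:
drive_tool([
  {"delta_pos": [0.03, 0.05, 0.2], "rot": [0, 0, 0], "grip": 5},
  {"delta_pos": [0.06, 0.08, 0.4], "rot": [0, 0, 0], "grip": 5},
  {"delta_pos": [0.08, 0.08, 0.5], "rot": [0, 0, 0], "grip": 5},
  {"delta_pos": [0.08, 0.08, 0.5], "rot": [0, 0, 0], "grip": 5},
])

```text
clock: 9.73
eef_pos: [420.5, 32.9, 95.3]
eef_rot: [[0.99, -0.0, -0.139], [-0.0, -1.0, -0.001], [-0.139, 0.001, -0.99]]
wrist_force: [1.7, -2.7, -1.3]
gripper_width: 16.2
grip_force: 58.5
```

Request:
drive_tool([
  {"delta_pos": [0.06, 0.06, 0.2], "rot": [0, 0, 0], "grip": 5},
  {"delta_pos": [0.1, 0.1, 0.4], "rot": [0, 0, 0], "grip": 5},
  {"delta_pos": [0.14, 0.1, 0.6], "rot": [0, 0, 0], "grip": 5},
  {"delta_pos": [0.14, 0.1, 0.6], "rot": [0, 0, 0], "grip": 5},
  {"delta_pos": [0.14, 0.1, 0.6], "rot": [0, 0, 0], "grip": 5},
])

```text
clock: 10.15
eef_pos: [420.6, 32.8, 89.1]
eef_rot: [[0.99, 0.001, -0.14], [0.001, -1.0, -0.0], [-0.14, 0.0, -0.99]]
wrist_force: [0.4, -1.3, -3.4]
gripper_width: 16.5
grip_force: 58.6
```

Request:
drive_tool([
  {"delta_pos": [0.02, 0.02, 0.12], "rot": [0, 0, 0], "grip": 5},
  {"delta_pos": [0.04, 0.04, 0.24], "rot": [0, 0, 0], "grip": 5},
  {"delta_pos": [0.05, 0.05, 0.34], "rot": [0, 0, 0], "grip": 5},
  {"delta_pos": [0.05, 0.05, 0.34], "rot": [0, 0, 0], "grip": 5},
  {"delta_pos": [0.05, 0.05, 0.34], "rot": [0, 0, 0], "grip": 5},
])

```text
clock: 10.57
eef_pos: [420.6, 32.7, 86.4]
eef_rot: [[0.99, 0.001, -0.14], [0.001, -1.0, 0.0], [-0.14, -0.0, -0.99]]
wrist_force: [-0.6, 0.4, 4.8]
gripper_width: 16.3
grip_force: 59.5
```

Request:
drive_tool([
  {"delta_pos": [0.01, 0, 0.06], "rot": [0, 0, 0], "grip": 5},
  {"delta_pos": [0.02, 0, 0.12], "rot": [0, 0, 0], "grip": 5},
  {"delta_pos": [0.02, 0, 0.12], "rot": [0, 0, 0], "grip": 5},
  {"delta_pos": [0.02, 0, 0.12], "rot": [0, 0, 0], "grip": 5},
])

```text
clock: 10.9
eef_pos: [420.7, 32.6, 86.2]
eef_rot: [[0.99, 0.001, -0.14], [0.001, -1.0, 0.0], [-0.14, -0.0, -0.99]]
wrist_force: [-1.6, 0.0, 14.6]
gripper_width: 16.2
grip_force: 60.6
```

Firm stop at the expected seated height. I'll release and withdraw.

Request:
drive_tool([
  {"delta_pos": [-0.01, 0, -0.1], "rot": [0, 0, 0], "grip": 5},
  {"delta_pos": [-0.01, 0, -0.1], "rot": [0, 0, 0], "grip": 40},
  {"delta_pos": [-0.01, 0, -0.1], "rot": [0, 0, 0], "grip": 40},
  {"delta_pos": [-0.01, 0, -0.1], "rot": [0, 0, 0], "grip": 40},
  {"delta_pos": [-0.01, 0, -0.1], "rot": [0, 0, 0], "grip": 40},
  {"delta_pos": [-0.3, 0, -2.0], "rot": [0, 0, 0], "grip": 40},
  {"delta_pos": [-0.6, 0, -4.0], "rot": [0, 0, 0], "grip": 40},
  {"delta_pos": [-1.2, 0, -8.0], "rot": [0, 0, 0], "grip": 40},
  {"delta_pos": [-1.8, 0, -12.0], "rot": [0, 0, 0], "grip": 40},
  {"delta_pos": [-1.8, 0, -12.0], "rot": [0, 0, 0], "grip": 40},
  {"delta_pos": [-1.8, 0, -12.0], "rot": [0, 0, 0], "grip": 40},
])

```text
clock: 11.82
eef_pos: [421.0, 32.4, 208.0]
eef_rot: [[0.991, 0.0, -0.134], [0.0, -1.0, 0.0], [-0.134, -0.0, -0.991]]
wrist_force: [0.9, -1.1, -1.1]
gripper_width: 34.2
grip_force: 0.0
```

```bash
python3 - <<'E'
from h import *
d=cam("scene"); save(d,"s5.png",(165,120,120,100),5)
print(proj(d,[[420.6,32.8,101],[420.6,32.8,61],[420.6,32.8,56]]).round(1)-[165,120])
E
```

```text
[[50.8 63.7]
 [53.2 82.6]
 [53.4 84.9]]
```

View pics/s5.png

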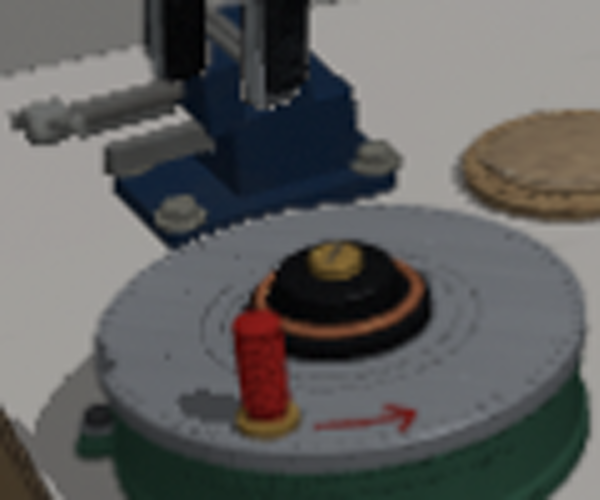

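The pin stands upright with its collar flat on the plate (crop 267,418), and the gripper is clear of it.

```bash
python3 -c "
from bench import r
print(r.close_job())"
```

```text
the job is handed in; nothing more can be done
None
```

The locking pin found the home hole and stopped at the expected seated height. I released it upright with its collar on the plate, left the pliers alone and handed the job in at about 12 s, but the hand-in call returned no verdict.

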